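# Count to the third gap and push the brush in to drain

### The arm

A 6-joint arm with a two-finger parallel gripper is mounted at the origin on the work surface. World frame = base frame: x ahead of the robot, y to its left, z up, the work surface at z = 0. Lengths are in m, angles in rad, forces in N, time in s.
With the tool pointing down it reaches from about 0.375 to 0.9 m from the base axis. Payload 3.1 kg.
Tool frame: the origin (TCP) lies midway between the tips of the shut fingers; the grasp point (between the pads) lies 19 mm behind it (manip.hold_point_z is the distance from the TCP to the grasp point, in m); z points along the fingers, y is the direction in which the jaws open and shut (so a half turn about z gives the same grasp; the last joint's range is limited). The gripper opens to 85 mm and grips with 20 to 120 N. Pads are 22 mm wide; open, the fingers measure 114 mm over their backs; the gripper's body (76 mm by 85 mm) begins 54 mm behind the grasp point. The pads swing forward as they close: fully open they stand 13 mm farther back than shut.
Start: joints at [1, 0.527, 1.433, -0, 1.181, -0.178], TCP at [0.239, 0.578, 0.231] pointing down, gripper open.
Joint ranges: [-3.08, 3.08], [-0.75, 2.2], [0.22, 2.44], [-1.43, 4.57], [0, 2.65], [-2.85, 2.85]. Speed limits (rad/s): [2.79, 2.79, 3.14, 3.14, 3.14, 3.14].

### API

Orientations are given as a unit quaternion [x, y, z, w].
In Python, from station import manip gives the robot as it stands.
- The arm moves only by the tool drive_tool, never from a script. Its argument "motion" is one flat list of numbers, 7 for each row, row after row: the shift along the tool's x, y, z in mm, then the turn, a rotation vector about the tool's x, y, z in degrees, then the finger opening in mm, from 0 to 85.4. A call has 1 to 8 rows; each row is the pose to reach, as a shift and turn from the pose measured when the call began, along the tool's axes at that moment; what a row does not reach only later rows make up. A row lasts 1/8 s, in which the tool goes at most 62.5 mm and 10.7 degrees, less where a joint would pass 70% of its speed; a pose out of reach is approached as far as the arm can. A call with a gripper value outside its range is refused whole. The fingers move at their own pace and stop on an object; "force" is the grip in N (left out, the last holds). Time passes only in rows, so rows that repeat a pose let the fingers close. It gives the time, the measured TCP pose, the force and the opening at its end, in the units of the state.
- manip.sense(): the state, without advancing time (a new reading comes with each control period).
- manip.snapshot(name): name is "scene" or "top" or "wrist"; returns a dict with "color" (480x640x3 uint8, red, green, blue), "fx", "fy", "cx", "cy" (pixels), "view" (4x4, takes a point from world to camera coordinates). Camera axes: x right, y up, looking along -z (the intrinsics and any distortion apply to the point x, -y, -z); pixel columns grow to the right and rows downward; lengths in m; the calibration is good to about 2 mm. A picture is of the moment at which its call begins. There is no depth.
- manip.sign_off(): hands the job in, once; it reports no verdict.
The state is a dict: "t": time; "q": joint angles; "qd": joint speeds; "tau": joint torques, N m; "tcp_pos": TCP position; "tool_rot": TCP orientation; "force": force on the tool from outside, world axes, zero at the start; "ft_torque": the same for the moment, N m; "finger_gap": opening from 0.0 (shut) to 1.0 (fully open).
Only numpy, scipy, OpenCV 4.12 (cv2) and the standard library are available. Lean on these libraries where they do the work, as an engineer would, in place of code of your own. Each camera call takes 0.05 s, during which the arm holds its last target.

### The job

Starting at the end of the draining rack that is nearer the white lidded crock, go along the rack's upper back rail with one fingertip (fingers closed) and count the gaps: touch the rail over the first, then the second, then the third. Then push the bamboo scrubbing brush, sliding it over the mat, lengthwise into that third gap until its end meets the back of the rack. Never pick the brush up or tip it, and leave the crock, its lid, the bowls, the filter disc and the spray arm where they are.

Things in the scene. Friction and masses are not known exactly. Their poses are not given: they have to be found in the camera images.
- rack: low draining rack, fixed: a flat ribbed grey drip mat 300 (x) by 430 (y) by 4 mm thick, carrying a row of seven wire hoops that make six gaps, centred at y = +155, +93, +31, -31, -93, -155 mm, each 57 mm wide in the clear, open on top and at the front (-x), no sill. Origin: centre of the mat's underside, on the worktop; x from open front to back, y left along the row, z up
- hoop_front (a point): foot of the middle hoop's front leg on the mat (rack x = +30, y = 0, z = 4 mm). The hoops are alike, 5 mm stainless wire, 54.5 mm high over the worktop, one every 62 mm along y (rack y = 0, +-62, +-124, +-186 mm), each running in x from a front leg at x = +30 mm to a back leg at x = +120 mm
- back_stop (a point): middle of the front face of the rack's lower back rail (rack x = +116, y = 0, z = 30 mm): a bar 8 mm thick running along y behind all six gaps, which stops the brush. The upper back rail (rail_a to rail_f) runs above it, on top of the hoops
- rail_a: first of the six equal lengths of the rack's upper back rail, counted from the rack's +y (left) end; a round steel bar 10 mm thick and 62 mm long, bridging one gap; origin on the top of the bar, midway along it, so 61.5 mm above the worktop. Its top is smooth from end to end of the rail and nothing stands above it; fixed
- rail_b: second of the six equal lengths of the rack's upper back rail, counted from the rack's +y (left) end; a round steel bar 10 mm thick and 62 mm long, bridging one gap; origin on the top of the bar, midway along it, so 61.5 mm above the worktop. Its top is smooth from end to end of the rail and nothing stands above it; fixed
- rail_c: third of the six equal lengths of the rack's upper back rail, counted from the rack's +y (left) end; a round steel bar 10 mm thick and 62 mm long, bridging one gap; origin on the top of the bar, midway along it, so 61.5 mm above the worktop. Its top is smooth from end to end of the rail and nothing stands above it; fixed
- rail_d: fourth of the six equal lengths of the rack's upper back rail, counted from the rack's +y (left) end; a round steel bar 10 mm thick and 62 mm long, bridging one gap; origin on the top of the bar, midway along it, so 61.5 mm above the worktop. Its top is smooth from end to end of the rail and nothing stands above it; fixed
- rail_e: fifth of the six equal lengths of the rack's upper back rail, counted from the rack's +y (left) end; a round steel bar 10 mm thick and 62 mm long, bridging one gap; origin on the top of the bar, midway along it, so 61.5 mm above the worktop. Its top is smooth from end to end of the rail and nothing stands above it; fixed
- rail_f: sixth of the six equal lengths of the rack's upper back rail, counted from the rack's +y (left) end; a round steel bar 10 mm thick and 62 mm long, bridging one gap; origin on the top of the bar, midway along it, so 61.5 mm above the worktop. Its top is smooth from end to end of the rail and nothing stands above it; fixed
- brush: bamboo scrubbing brush, bristles down: block 92 (x) by 44 (y) by 16 mm on 20 mm stiff bristles (inset 4 mm), 36 mm high in all; both ends alike; origin at the centre of the bristle tips, x along its length, z up; 60 to 130 g, loose on the mat in front of the hoops, slides at about 1 N. Fully home its origin is at rack x = +70 mm, its near end 6 mm in front of the hoops' front leg centres
- crock: white ceramic crock 120 mm across, 118 mm high (153 mm with lid and knob), 1.1 kg, loose on the worktop just past the +y or the -y end of the rack; origin at the centre of its underside. Gaps are counted from its end: if it is on the rack's +y side the third gap is the one at rail_c (rack y = +31 mm), if on the -y side the one at rail_d (rack y = -31 mm)
- crock_lid (a joint): hinge of the crock's lid, 0 rad shut, grows as it opens; rests shut under its own weight and stays shut
- bowls: two nested clear glass bowls, 156 mm across and 74 mm high together, loose, standing past the other end of the rack; origin at the centre of the underside
- filter_disc: stainless fine filter disc 100 mm across, 6 mm thick, with a 15 mm high grey hub, lying loose on the worktop beyond the mat's left front corner; origin at the centre of the underside
- spray_arm: grey plastic dishwasher spray arm 430 mm long (y), 46 mm wide, 34 mm high at its hub, lying loose on the worktop behind the rack; origin at the centre of the underside
There are look-alikes about, which are no part of the job. Of the things that look like the brush, the middle-sized one is meant.

How it is judged:
On the way, in this order (a step that is already met when the one before it is completed fails the run):
1. a finger touches the upper back rail over the first gap from the crock's end (((y of crock in the frame of rack above 0 m and contact force between the fingers and rail_a above 0.3 N) or (y of crock in the frame of rack below 0 m and contact force between the fingers and rail_f above 0.3 N))), for 0.05 s.
2. then over the second gap (((y of crock in the frame of rack above 0 m and contact force between the fingers and rail_b above 0.3 N) or (y of crock in the frame of rack below 0 m and contact force between the fingers and rail_e above 0.3 N))), for 0.05 s.
3. then over the third gap (((y of crock in the frame of rack above 0 m and contact force between the fingers and rail_c above 0.3 N) or (y of crock in the frame of rack below 0 m and contact force between the fingers and rail_d above 0.3 N))), for 0.05 s.
4. the brush is pushed fully into the third gap (x of brush in the frame of rack between 0.062 and 0.078 m and angle between the x axis of brush and the x axis of rack, either way round below 0.17 rad and angle between brush's own z axis and vertical below 0.15 rad and height (world z) of brush below 0.009 m and ((y of crock in the frame of rack above 0 m and y of brush in the frame of rack between 0.021 and 0.041 m) or (y of crock in the frame of rack below 0 m and y of brush in the frame of rack between -0.041 and -0.021 m))), for 0.2 s.
At the end, for the whole second after the job is handed in: The brush lies flat, at rest, lengthwise in the third gap from the crock's end (within 10 mm of its middle, 0.17 rad of its direction), its end within 8 mm of the back stop; crock, bowls, filter disc and spray arm within 15 mm of where they stood, the lid shut (all of step 4 and linear speed of brush below 0.01 m/s and distance of each of crock, bowls, filter_disc, spray_arm from where it was at the start of the episode below 0.015 m and value of joint crock_lid below 0.15 rad); the robot touches nothing.
It fails at once if the brush is lifted off the mat by more than 10 mm (height (world z) of brush above 0.014 m).
It fails at once if the brush is tipped (angle between brush's own z axis and vertical above 0.4 rad).
It fails at once if the crock is shifted or its lid opened (distance of crock from where it was at the start of the episode above 0.015 m or value of joint crock_lid above 0.15 rad).
It fails at once if the bowls, the filter disc or the spray arm are shifted (distance of any of bowls, filter_disc, spray_arm from where it was at the start of the episode above 0.015 m).
It also fails if it takes over 61 s, if anything falls off the work surface, if the arm or the gripper's body presses on something with over 40 N, if the wrist force passes 120 N, or if a joint passes its speed limit or range.

## Working session

There is one attempt and no reset: what is moved stays moved. The work goes in short steps, Python scripts to look and compute and a tool call to move; the robot and the scene stay as the last step left them, time stands still between calls to the robot, and variables do not carry over. Pictures are saved under pics/ and viewed, and the job is handed in when it is done.

Besides the shell and the picture viewer there is one more tool, called after "Call:" as a command line: name --argument value ..., lists and objects as JSON in quotes. drive_tool: Moves the arm, as the interface text tells. Its arguments: {"type":"object","properties":{"motion":{"type":"array","items":{"type":"number"}},"force":{"type":"number"}},"required":["motion"]}

```bash
mkdir -p pics; ls; cat > h.py <<'E'
import numpy as np, cv2
from station import manip
def snap(n,f):
    s=manip.snapshot(n); cv2.imwrite(f'pics/{f}.png',s['color'][:,:,::-1]); 
    np.savez(f'pics/{f}.npz',**{k:v for k,v in s.items()}); return s
def proj(s,p):
    c=np.array(s['view'])@np.append(p,1); return s['fx']*c[0]/-c[2]+s['cx'], s['fy']*(-c[1])/-c[2]+s['cy']
def ray(s,u,v,z):
    V=np.array(s['view']);R=V[:3,:3];o=-R.T@V[:3,3]
    d=R.T@np.array([(u-s['cx'])/s['fx'],-(v-s['cy'])/s['fy'],-1]); return o+d*(z-o[2])/d[2]
E
python3 - <<'E'
from h import *
for n in('scene','top','wrist'):
    s=snap(n,n+'0'); print(n,{k:v for k,v in s.items() if k not in('color',)})
print(manip.sense())
E
```

```text
pics
scene {'fx': 595.4223758835715, 'fy': 595.4223758835715, 'cx': 329.19540659029406, 'cy': 242.24472041946777, 'view': array([[ 0.16433444,  0.98640304, -0.00179961, -0.11605642],
       [-0.4938953 ,  0.08386178,  0.86546787,  0.15312263],
       [ 0.85385105, -0.14133736,  0.50096121, -1.73155924],
       [ 0.        ,  0.        ,  0.        ,  1.        ]])}
top {'fx': 589.0323884213036, 'fy': 589.0323884213036, 'cx': 316.0797754010064, 'cy': 236.2602371419399, 'view': array([[-0.01875217, -0.99973474, -0.01337154,  0.03392402],
       [ 0.98001949, -0.02102778,  0.19778685, -0.53123731],
       [-0.19801556, -0.00939543,  0.98015385, -1.23816538],
       [ 0.        ,  0.        ,  0.        ,  1.        ]])}
wrist {'fx': 407.16326177219673, 'fy': 407.16326177219673, 'cx': 321.69614482251774, 'cy': 243.6460652156748, 'view': array([[ 0.37997239,  0.92499371, -0.00276209, -0.62372529],
       [-0.89181599,  0.36554764, -0.26653173,  0.03570727],
       [-0.2455305 ,  0.10373797,  0.96382219, -0.37903898],
       [ 0.        ,  0.        ,  0.        ,  1.        ]])}
{'t': 0.15, 'q': array([ 1.00050733e+00,  5.28274311e-01,  1.43362135e+00, -9.37129317e-07,
        1.18137308e+00, -1.78507231e-01]), 'qd': array([-0.0003859 , -0.00171116, -0.00391298, -0.00046479, -0.00039781,
        0.00064987]), 'tau': array([ 1.08267275e-03, -4.42739832e+01, -1.78275293e+01, -2.02339197e-04,
        5.65110444e-03, -1.62065493e-05]), 'tcp_pos': array([0.23832415, 0.57718491, 0.23054083]), 'tool_rot': array([ 1.94640215e-01,  9.80874347e-01, -7.80146495e-04, -3.06078624e-04]), 'force': array([-0.58496638, -0.70061719,  0.1532956 ]), 'ft_torque': array([ 0.01418449, -0.04309026, -0.05738539]), 'finger_gap': 0.9995554028997399}
```

View pics/top0.png

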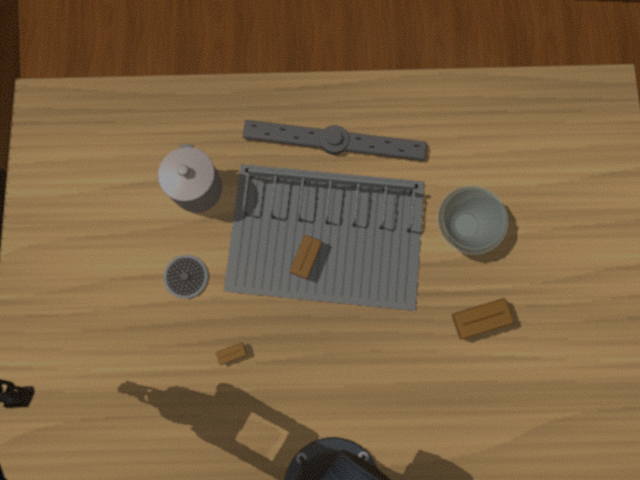

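View pics/scene0.png

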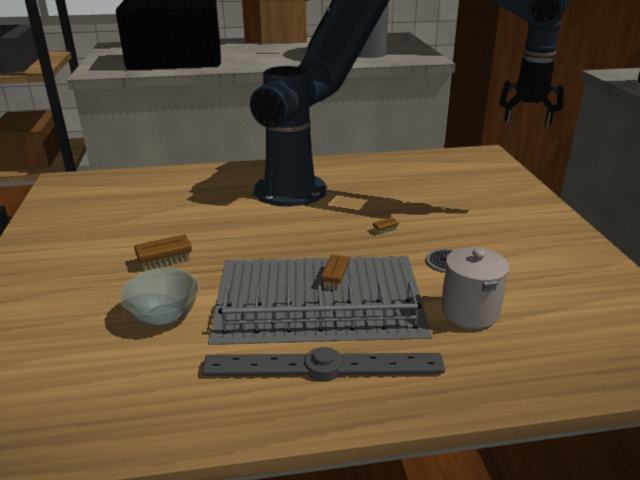

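The crock, top picture (188,175), is at the rack's left (+y) end, so the gaps are a, b, c. The middle-sized brush is on the mat at (306,257). I'll enlarge the picture for measuring.

```bash
python3 - <<'E'
import cv2
a=cv2.imread('pics/top0.png')[150:320,215:435]
a=cv2.convertScaleAbs(a,alpha=2,beta=10)
cv2.imwrite('pics/c1.png',cv2.resize(a,None,fx=3.5,fy=3.5,interpolation=cv2.INTER_CUBIC))
a=cv2.imread('pics/scene0.png')[240:360,190:450]
a=cv2.convertScaleAbs(a,alpha=1.8,beta=10)
cv2.imwrite('pics/c2.png',cv2.resize(a,None,fx=3,fy=3,interpolation=cv2.INTER_CUBIC))
E
```

```text
(no output)
```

View pics/c1.png

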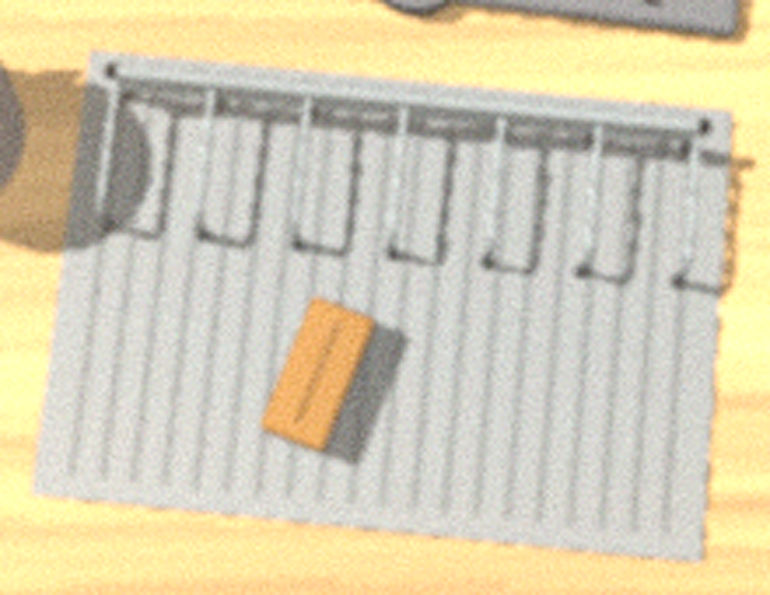

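View pics/c2.png

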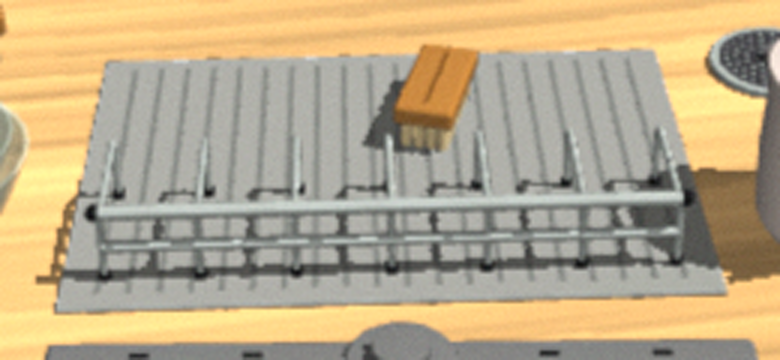

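```bash
cat > fit.py <<'E'
from h import *
from scipy.optimize import least_squares
L=lambda f:dict(np.load(f'pics/{f}.npz'))
t,s=L('top0'),L('scene0')
T=lambda p:(p[0]/3.5+215-.36,p[1]/3.5+150-.36)
S=lambda p:(p[0]/3+190-.33,p[1]/3+240-.33)
mt=[T(p) for p in[(92,52),(732,112),(702,558),(36,492)]]
ms=[S(p) for p in[(725,293),(57,310),(107,62),(655,50)]]
loc=[(.15,.215),(.15,-.215),(-.15,-.215),(-.15,.215)]
rt=[T(p) for p in[(110,70),(706,126)]]; rs=[S(p) for p in[(686,198),(92,212)]]
def tr(x,l):
    c,n=np.cos(x[2]),np.sin(x[2]);return np.array([x[0]+c*l[0]-n*l[1],x[1]+n*l[0]+c*l[1],l[2]])
def res(x,cams=(0,1)):
    r=[]
    for cam,m,rr in [((t,mt,rt),(s,ms,rs))[i] for i in cams]:
        for l,p in zip(loc,m): r+=list(np.subtract(proj(cam,tr(x,(*l,x[5]))),p))
        for y,p in zip((.188,-.188),rr): r+=list(np.subtract(proj(cam,tr(x,(x[3],y,x[4]))),p))
    return np.array(r)
x0=[.65,0,-.05,.12,.0565,.004]
r=least_squares(res,x0); X=r.x; print('rack x y yaw railx railz matz',X.round(4)); print(r.fun.reshape(-1,2).round(1).tolist())
np.save('rack.npy',X)
for n,p in dict(a=(X[3],.155),b=(X[3],.093),c=(X[3],.031)).items(): print(n,tr(X,(*p,.0615)).round(4))
# brush
bt=[T(p) for p in[(315,297),(374,320),(325,449),(263,428)]]
bs=[S(p) for p in[(445,131),(395,110),(425,45),(479,50)]]
bl=[(.046,.022),(.046,-.022),(-.046,-.022),(-.046,.022)]
bs=[S(p) for p in[(447,126),(395,113),(424,46),(478,50)]]
def rb(b):
    q=[]
    for l,p1,p2 in zip(bl,bt,bs):
        # scene: far end closer to cam; left of robot = right in scene
        P=tr(b,(*l,b[3])); q+=list(np.subtract(proj(t,P),p1))+list(np.subtract(proj(s,P),p2))
    return np.array(q)
b=least_squares(rb,[.55,0.0,-.4,.04]); print('brush',b.x.round(4)); print(b.fun.reshape(-1,4).round(1).tolist())
c,n=np.cos(X[2]),np.sin(X[2]);d=b.x[:2]-X[:2]
print('brush in rack',c*d[0]+n*d[1],-n*d[0]+c*d[1],b.x[2]-X[2])
E
python3 fit.py
```

```text
rack x y yaw railx railz matz [ 0.5442  0.0032 -0.1218  0.1204  0.0586  0.003 ]
[[-0.8, -0.8], [0.1, -0.5], [-0.4, 1.5], [-2.0, 0.7], [0.8, -0.2], [-1.4, -0.2], [0.8, 0.1], [-1.8, 1.0], [-1.2, 0.2], [-0.4, -0.2], [-0.7, -0.5], [-0.1, 0.2]]
a [0.6825 0.1424 0.0615]
b [0.675  0.0809 0.0615]
c [0.6675 0.0193 0.0615]
brush [ 0.4911  0.0479 -0.3961  0.0353]
[[-0.7, -0.9, 1.3, -1.7], [0.8, -0.3, -1.6, 0.1], [-0.6, 1.1, -1.4, 0.5], [-1.5, -0.2, -0.3, 1.5]]
brush in rack -0.058138737342541574 0.03790383475737075 -0.2742769062245699
```

```bash
cat >> h.py <<'E'
from scipy.spatial.transform import Rotation as Ro
X=np.load('rack.npy')
def r2w(x,y,z):
    c,n=np.cos(X[2]),np.sin(X[2]); return np.array([X[0]+c*x-n*y,X[1]+n*x+c*y,z])
def w2r(p):
    c,n=np.cos(X[2]),np.sin(X[2]); d=np.asarray(p)[:2]-X[:2]; return np.array([c*d[0]+n*d[1],-n*d[0]+c*d[1]])
def goal(*targets):
    st=manip.sense(); R=Ro.from_quat(st['tool_rot'])
    RR=Ro.from_matrix(np.array([r2w(-1,0,0)-r2w(0,0,0),r2w(0,1,0)-r2w(0,0,0),[0,0,-1]]).T)
    print('turn',np.degrees((R.inv()*RR).as_rotvec()).round(2),'rack',(w2r(st['tcp_pos'])*1e3).round(1),'z',st['tcp_pos'][2].round(4),'F',st['force'].round(2),'t',st['t'])
    for q in targets: print(q,(R.inv().apply(r2w(*q)-st['tcp_pos'])*1e3).round(1))
E
python3 - <<'E'
from h import *
t,s=[dict(np.load(f'pics/{f}0.npz')) for f in('top','scene')]
a=ray(t,183,170,.15);print('knob rack',w2r(a),a)
a=ray(t,187,277,.0);print('filter',w2r(a))
w=dict(np.load('pics/wrist0.npz'));V=w['view'];o=-V[:3,:3].T@V[:3,3]
st=manip.sense();print('cam in tool',Ro.from_quat(st['tool_rot']).inv().apply(o-st['tcp_pos']))
goal((.1204,.14,.2),(.1204,.14,.09))
E
```

```text
knob rack [0.07803946 0.30481482] [0.65868776 0.29626321 0.15      ]
filter [-0.12675856  0.30084126]
cam in tool [ 6.77875041e-02 -6.47045962e-05 -1.42559667e-01]
turn [ -0.09  -0.03 -15.47] rack [-373.3  532.6] z 0.2305 F [-0.58 -0.7   0.15] t 0.15
(0.1204, 0.14, 0.2) [-580.6 -246.6   30.8]
(0.1204, 0.14, 0.09) [-580.6 -246.4  140.8]
```

Call:
drive_tool --motion '[-60,-25,4,0,0,-2,0,-120,-51,8,0,0,-4,0,-180,-76,10,0,0,-6,0,-240,-102,12,0,0,-8,0,-295,-125,15,0,0,-10,0,-350,-149,18,0,0,-12,0,-405,-172,20,0,0,-14,0,-460,-195,25,0,0,-15.5,0]'

```text
t: 1.15
tcp_pos: [0.5899, 0.22, 0.2056]
tool_rot: [0.06, 0.998, -0.001, -0.0]
force: [0.6, -0.3, -0.2]
finger_gap: -0.0
```

```bash
python3 - <<'E'
from h import *
goal((.1204,.14,.16),(.1204,.14,.09))
E
```

```text
turn [-0.07 -0.04  0.07] rack [ 19.  220.8] z 0.2056 F [ 0.59 -0.29 -0.24] t 1.15
(0.1204, 0.14, 0.16) [-101.3  -80.8   45.7]
(0.1204, 0.14, 0.09) [-101.3  -80.7  115.7]
```

Call:
drive_tool --motion '[-35,-30,5,0,0,0,0,-70,-60,15,0,0,0,0,-101,-81,30,0,0,0,0,-101,-81,50,0,0,0,0,-101,-81,75,0,0,0,0,-101,-81,100,0,0,0,0,-101,-81,110,0,0,0,0,-101,-81,110,0,0,0,0]'

```text
t: 2.15
tcp_pos: [0.6799, 0.1273, 0.0949]
tool_rot: [0.06, 0.998, -0.001, -0.001]
force: [0.2, -0.6, 0.6]
finger_gap: -0.0
```

```bash
python3 - <<'E'
from h import *
goal((.1204,.14,.0615),(.1204,.14,.12))
for n in('wrist','scene'):
    s=snap(n,n+'1'); print(n,proj(s,manip.sense()['tcp_pos']),[proj(s,r2w(.1204,y,.0615)) for y in(.155,.093,.031)])
E
```

```text
turn [-0.09 -0.14  0.07] rack [119.6 139.7] z 0.0949 F [ 0.2  -0.64  0.58] t 2.15
(0.1204, 0.14, 0.0615) [-0.9  0.3 33.4]
(0.1204, 0.14, 0.12) [ -0.8   0.2 -25.1]
wrist (np.float64(321.7991917172632), np.float64(318.0290232952632)) [(np.float64(354.7602457834563), np.float64(285.45766999924007)), (np.float64(220.50064415818528), np.float64(284.92752594825066)), (np.float64(86.36868884448367), np.float64(284.39788592775045))]
scene (np.float64(393.7447460087333), np.float64(289.56202757150805)) [(np.float64(400.5938993974272), np.float64(304.4019506662043)), (np.float64(368.26536408097525), np.float64(305.28115069369693)), (np.float64(335.8075639595061), np.float64(306.1638661795613))]
```

View pics/wrist1.png

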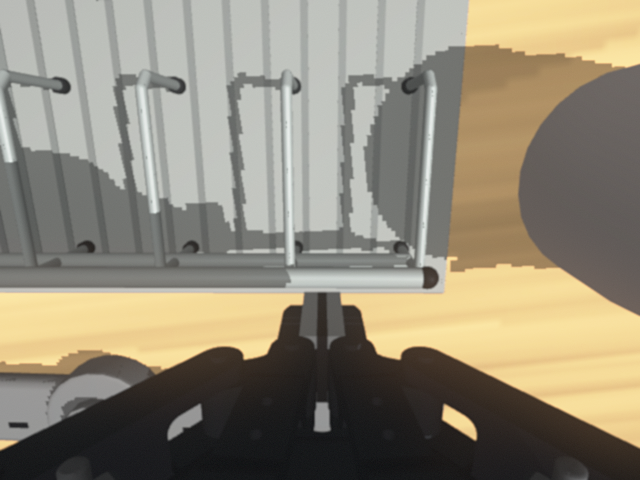

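View pics/scene1.png

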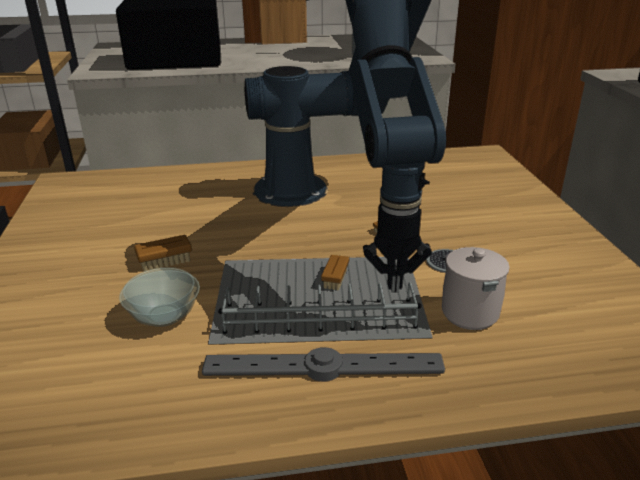

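The wrist picture shows the rail across at row ~278, its left end at column ~437, and the crock well clear at right. I'll refine the rack estimate from this view.

```bash
python3 - <<'E'
from h import *
s=dict(np.load('pics/wrist1.npz'))
print('rail axis pts',[w2r(ray(s,u,v,.0565)).round(4) for u,v in[(430,278),(10,277),(437,278)]])
print('rail edges',[w2r(ray(s,u,v,.0565)).round(4) for u,v in[(350,267),(350,291)]])
print('feet front',[w2r(ray(s,u,v,.004)).round(4) for u,v in[(408,86),(297,86),(180,86),(63,87)]])
print('mat side edge',[w2r(ray(s,u,v,.004)).round(4) for u,v in[(470,1),(444,292)]])
E
```

```text
rail axis pts [array([0.1184, 0.1908]), array([ 0.1188, -0.0077]), array([0.1184, 0.1941])]
rail edges [array([0.1131, 0.153 ]), array([0.1252, 0.1532])]
feet front [array([0.0281, 0.1857]), array([0.0283, 0.126 ]), array([0.0285, 0.063 ]), array([ 0.0292, -0.0002])]
mat side edge [array([-0.0127,  0.215 ]), array([0.1467, 0.2149])]
```

```bash
python3 - <<'E'
from h import *
d=r2w(-.0015,0,0)-r2w(0,0,0); X[:2]+=d[:2]; X[3]=.12; np.save('rack.npy',X)
E
```

Call:
drive_tool --motion '[0,0,15,0,0,0,0,0,0,28,0,0,0,0,0,0,32,0,0,0,0,0,0,34,0,0,0,0,0,0,34.5,0,0,0,0,0,0,35,0,0,0,0]'

```text
t: 3.0
tcp_pos: [0.6815, 0.1274, 0.0619]
tool_rot: [0.06, 0.998, -0.0, 0.001]
force: [-0.7, 0.2, -0.5]
finger_gap: 0.002
```

Call:
drive_tool --motion '[0,0,1.5,0,0,0,0,0,0,2.5,0,0,0,0,0,0,2.5,0,0,0,0]'

```text
t: 3.38
tcp_pos: [0.6816, 0.1274, 0.0614]
tool_rot: [0.06, 0.998, -0.001, 0.001]
force: [-1.9, 0.1, 8.3]
finger_gap: -0.003
```

```bash
python3 - <<'E'
from h import *
goal((.12,.093,.085),(.12,.031,.085)); print(manip.sense()['tcp_pos'])
E
```

```text
turn [-0.05  0.15  0.09] rack [122.8 140. ] z 0.0614 F [-1.91  0.07  8.3 ] t 3.375
(0.12, 0.093, 0.085) [  2.8 -47.  -23.5]
(0.12, 0.031, 0.085) [   2.9 -109.   -23.5]
[0.68163174 0.12740883 0.06144247]
```

Contact with a at 8 N. Lift and touch b.

Call:
drive_tool --motion '[0,0,-15,0,0,0,0,2,-25,-18,0,0,0,0,3,-47,-15,0,0,0,0,3,-47,-6,0,0,0,0,3,-47,0,0,0,0,0,3,-47,2,0,0,0,0,3,-47,3,0,0,0,0,3,-47,3,0,0,0,0]'

```text
t: 4.38
tcp_pos: [0.6723, 0.0802, 0.0612]
tool_rot: [0.059, 0.998, -0.002, 0.0]
force: [-7.3, -4.6, 18.6]
finger_gap: -0.0
```

```bash
python3 - <<'E'
from h import *
goal((.12,.031,.085))
E
```

```text
turn [-0.21  0.07  0.18] rack [119.3  92. ] z 0.0612 F [-7.31 -4.57 18.55] t 4.375
(0.12, 0.031, 0.085) [ -0.5 -61.1 -23.6]
```

Call:
drive_tool --motion '[0,0,-15,0,0,0,0,0,-30,-18,0,0,0,0,0,-61,-15,0,0,0,0,0,-61,-6,0,0,0,0,0,-61,-1,0,0,0,0,0,-61,1,0,0,0,0,0,-61,2,0,0,0,0,0,-61,2,0,0,0,0]'

```text
t: 5.38
tcp_pos: [0.6648, 0.0205, 0.0613]
tool_rot: [0.058, 0.998, -0.002, 0.0]
force: [-4.6, -2.3, 12.3]
finger_gap: -0.004
```

```bash
python3 - <<'E'
from h import *
goal((.0,.031,.12))
E
```

```text
turn [-0.27  0.03  0.31] rack [119.1  31.8] z 0.0613 F [-4.61 -2.26 12.28] t 5.375
(0.0, 0.031, 0.12) [119.1  -0.5 -58.7]
```

Call:
drive_tool --motion '[0,0,-20,0,0,0,0,0,0,-50,0,0,0,0,20,0,-90,0,0,0,0,60,0,-120,0,0,0,0,100,5,-130,0,0,0,0,130,10,-130,0,0,0,0,130,10,-130,0,0,0,0,130,10,-130,0,0,0,0]'

```text
t: 6.38
tcp_pos: [0.5382, 0.0467, 0.1913]
tool_rot: [0.058, 0.998, -0.002, 0.001]
force: [0.8, -0.6, 0.5]
finger_gap: 0.001
```

```bash
python3 - <<'E'
from h import *
s=snap('wrist','wrist2'); goal()
E
```

```text
turn [-0.27  0.13  0.35] rack [-9.4 42.2] z 0.1912 F [ 0.79  0.42 -0.12] t 6.425
```

View pics/wrist2.png

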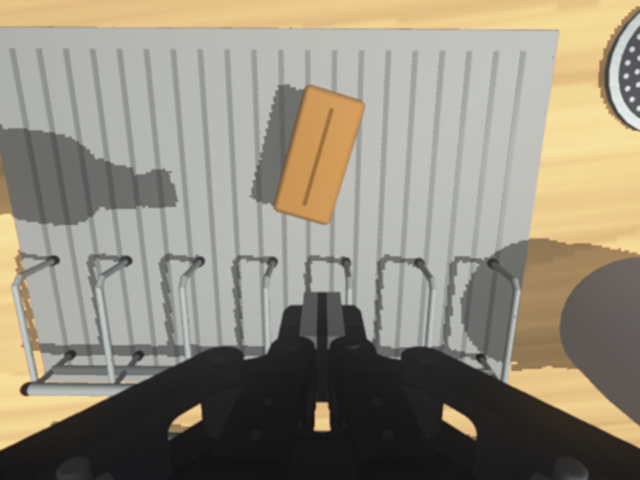

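The brush top's corners in this view: (309,85), (365,103), (329,224), (275,208).

```bash
cat > br.py <<'E'
from h import *
from scipy.optimize import least_squares
def brush(cams,init):
    # cams: list of (snap, 4 px in order far+y, far-y, near-y, near+y)
    bl=[(.046,.022),(.046,-.022),(-.046,-.022),(-.046,.022)]
    def res(b,z=None):
        c,n=np.cos(b[2]),np.sin(b[2]);q=[]
        for s,px in cams:
            for (l,m),p in zip(bl,px): q+=list(np.subtract(proj(s,r2w(b[0]+c*l-n*m,b[1]+n*l+c*m,b[3] if len(b)>3 else .04)),p))
        return q
    r=least_squares(res,init); print('brush rack',r.x.round(4),'yaw',np.degrees(r.x[2]).round(1),'res',np.abs(r.fun).max().round(2)); return r.x
E
python3 - <<'E'
from br import *
w=dict(np.load('pics/wrist2.npz'));t=dict(np.load('pics/top0.npz'))
T=lambda p:(p[0]/3.5+215-.36,p[1]/3.5+150-.36)
bt=[T(p) for p in[(315,297),(374,320),(325,449),(263,428)]]
wp=[(329,224),(275,208),(309,85),(365,103)]
brush([(w,wp)],[-.06,.04,-.27]); brush([(w,wp),(t,bt)],[-.06,.04,-.27,.04])
b=brush([(w,wp)],[-.06,.04,-.27,.04])
print('feet',[w2r(ray(w,*p,.004)).round(4) for p in[(346,262),(273,262),(419,262)]])
goal((-.09,.105,.1),(-.09,.105,.018))
E
```

```text
brush rack [-0.0587  0.0393 -0.2795] yaw -16.0 res 3.85
brush rack [-0.0579  0.039  -0.2772  0.0254] yaw -15.9 res 2.22
brush rack [-0.0581  0.0392 -0.2791  0.0247] yaw -16.0 res 1.47
feet [array([0.0303, 0.0625]), array([0.0309, 0.0003]), array([0.0296, 0.1246])]
turn [-0.27  0.13  0.35] rack [-9.4 42.2] z 0.1912 F [ 0.79  0.42 -0.12] t 6.425
(-0.09, 0.105, 0.1) [80.4 63.8 90.7]
(-0.09, 0.105, 0.018) [ 80.6  64.2 172.7]
```

Call:
drive_tool --motion '[40,35,40,0,0,0.3,0,77,64,80,0,0,0.3,0,77,64,120,0,0,0.3,0,77,64,150,0,0,0.3,0,77,64,170,0,0,0.3,0,77,64,176,0,0,0.3,0,77,64,176,0,0,0.3,0]'

```text
t: 7.3
tcp_pos: [0.4704, 0.1179, 0.0143]
tool_rot: [0.061, 0.998, -0.002, 0.001]
force: [-0.6, -0.7, -0.0]
finger_gap: 0.0
```

```bash
python3 - <<'E'
from h import *
s=snap('wrist','wrist3'); goal((-.086,.070,.014))
E
```

```text
turn [-0.26  0.19  0.04] rack [-85.5 104.9] z 0.0148 F [-0.39  0.53 -0.22] t 7.35
(-0.086, 0.07, 0.014) [  0.5 -34.9   1. ]
```

View pics/wrist3.png

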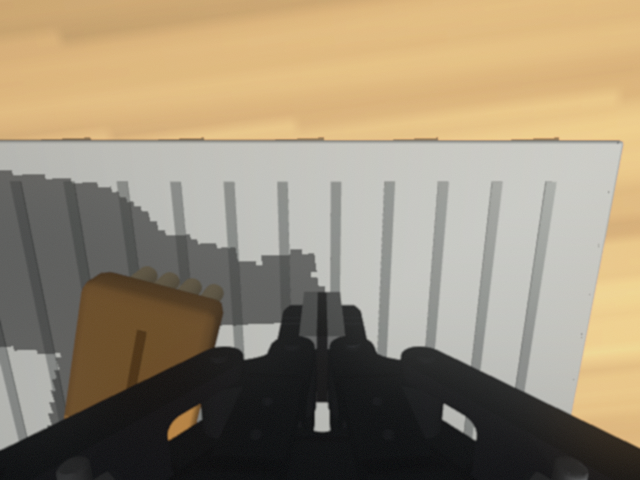

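The brush's near corner is at (222,290), the finger's near side at ~column 285-300. Push toward it.

Call:
drive_tool --motion '[0,-8,0,0,0,0,0,0,-15,0,0,0,0,0,0,-21,0,0,0,0,0,0,-25,0,0,0,0,0,0,-28,0,0,0,0,0,0,-31,0,0,0,0,0,0,-34,0,0,0,0,0,0,-34,0,0,0,0,0]'

```text
t: 8.35
tcp_pos: [0.4665, 0.084, 0.015]
tool_rot: [0.061, 0.998, -0.002, 0.002]
force: [0.5, 1.0, 0.9]
finger_gap: 0.001
```

```bash
python3 - <<'E'
from h import *
s=snap('wrist','wrist4');t=snap('top','top4'); goal()
a=cv2.convertScaleAbs(t['color'][150:320,215:435,::-1],alpha=2,beta=10)
cv2.imwrite('pics/top4c.png',cv2.resize(a,None,fx=3.5,fy=3.5,interpolation=cv2.INTER_CUBIC))
E
```

```text
turn [-0.26  0.2   0.04] rack [-85.4  70.9] z 0.015 F [-0.25 -0.45  0.34] t 8.45
```

View pics/wrist4.png

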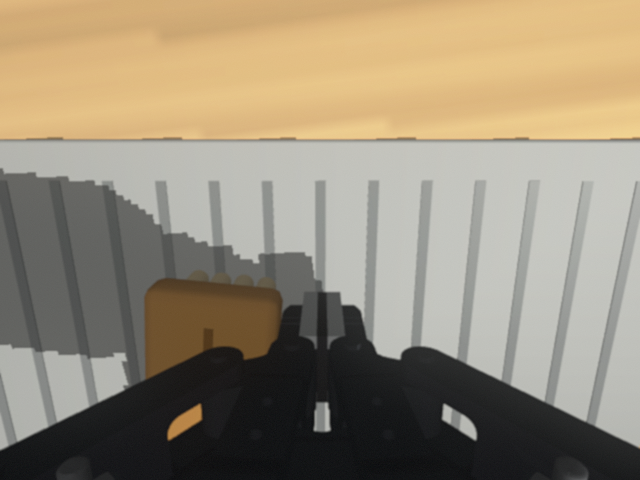

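View pics/top4c.png

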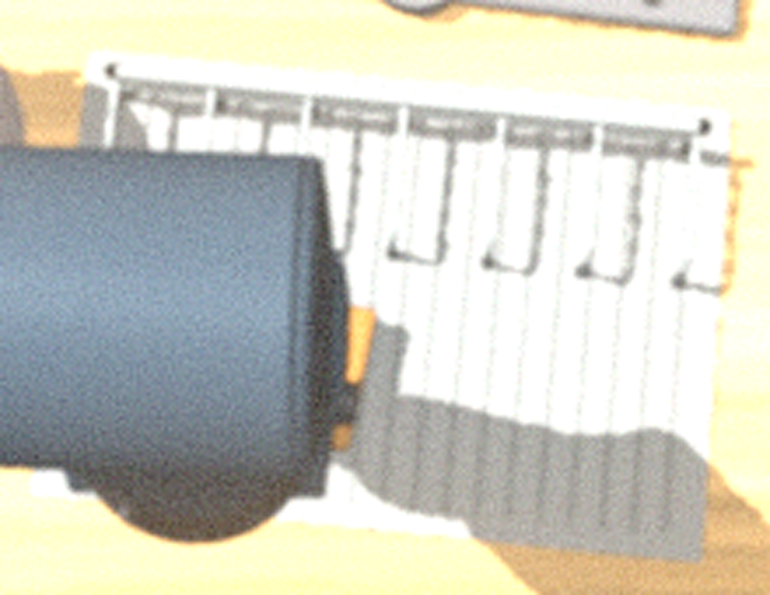

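The brush has turned nearly square; near edge corners now (147,284) and (281,290).

```bash
python3 - <<'E'
from h import *
s=dict(np.load('pics/wrist4.npz'))
for z in(.04,.036): print([w2r(ray(s,*p,z)).round(4) for p in[(146,284),(282,291),(152,281),(272,287)]])
E
```

```text
[array([-0.1076,  0.0167]), array([-0.1055,  0.0586]), array([-0.1086,  0.0186]), array([-0.1068,  0.0556])]
[array([-0.106 ,  0.0148]), array([-0.1038,  0.0582]), array([-0.107 ,  0.0168]), array([-0.1052,  0.055 ])]
```

Call:
drive_tool --motion '[0,-1.5,0,0,0,0,0,0,-3.5,0,0,0,0,0,0,-3.5,0,0,0,0,0,0,5,0,0,0,0,0,5,25,-20,0,0,0,0,30,40,-70,0,0,0,0,30,40,-120,0,0,0,0,0,25,-170,0,0,0,0]'

```text
t: 9.45
tcp_pos: [0.4661, 0.1114, 0.1861]
tool_rot: [0.059, 0.998, -0.002, -0.0]
force: [1.3, -0.2, -1.3]
finger_gap: -0.006
```

Call:
drive_tool --motion '[-35,0,0,0,0,0,20,-70,-10,0,0,0,0,20,-75,-20,0,0,0,0,20,-75,-20,0,0,0,0,20]'

```text
t: 9.95
tcp_pos: [0.5369, 0.0826, 0.1855]
tool_rot: [0.059, 0.998, -0.002, -0.002]
force: [-0.4, -0.1, 0.0]
finger_gap: 0.234
```

```bash
python3 - <<'E'
from h import *
s=snap('wrist','wrist5'); goal((-.14,.033,.1),(-.14,.033,.016))
E
```

```text
turn [-0.27 -0.21  0.22] rack [-16.   78.3] z 0.1855 F [-0.06  0.06 -0.22] t 10.0
(-0.14, 0.033, 0.1) [123.9 -44.4  86.2]
(-0.14, 0.033, 0.016) [123.6 -44.  170.2]
```

View pics/wrist5.png

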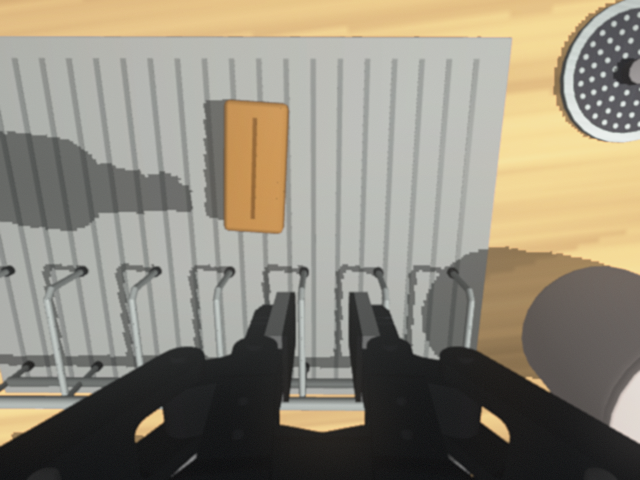

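The brush is now nearly straight: corners (226,100), (289,104), (282,233), (225,230).

```bash
python3 - <<'E'
from br import *
w=dict(np.load('pics/wrist5.npz'))
wp=[(282,233),(225,230),(226,100),(289,104)]
brush([(w,wp)],[-.06,.04,0]); brush([(w,wp)],[-.06,.04,0,.04])
print('feet',[w2r(ray(w,*p,.004)).round(4) for p in[(304,272),(230,272),(379,272)]])
E
```

```text
brush rack [-0.0572  0.0306 -0.066 ] yaw -3.8 res 2.52
brush rack [-0.0567  0.0291 -0.0652  0.0311] yaw -3.7 res 1.01
feet [array([0.0308, 0.0623]), array([ 0.0313, -0.0001]), array([0.0303, 0.1254])]
```

Call:
drive_tool --motion '[40,-15,0,0,0,0.2,20,80,-30,20,0,0,0.2,20,122,-46,45,0,0,0.2,20,122,-46,85,0,0,0.2,20,122,-46,125,0,0,0.2,20,122,-46,155,0,0,0.2,20,122,-46,171,0,0,0.2,20,122,-46,171,0,0,0.2,20]'

```text
t: 11.0
tcp_pos: [0.407, 0.0516, 0.0145]
tool_rot: [0.06, 0.998, -0.002, -0.004]
force: [0.9, 0.4, -0.1]
finger_gap: 0.236
```

```bash
python3 - <<'E'
from h import *
s=snap('wrist','wrist6'); goal((-.05,.031,.014),(.013,.031,.014))
E
```

```text
turn [-0.27 -0.35  0.05] rack [-139.8   31.4] z 0.0152 F [-0.17 -0.39 -0.48] t 11.05
(-0.05, 0.031, 0.014) [-89.8  -0.5   0.6]
(0.013, 0.031, 0.014) [-152.8   -0.5    0.2]
```

View pics/wrist6.png

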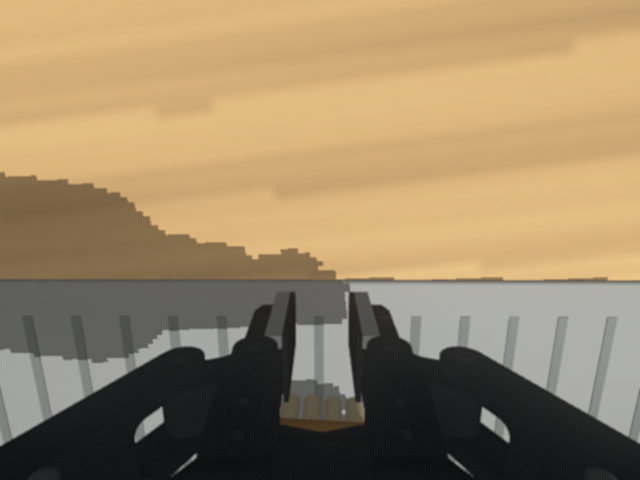

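Call:
drive_tool --motion '[-12,0,0,0,0,0,20,-22,0,0,0,0,0,20,-30,0,0,0,0,0,20,-40,0,0,0,0,0,20,-50,0,0,0,0,0,20,-60,0,0,0,0,0,20,-68,0,0,0,0,0,20,-70,0,0,0,0,0,20]'

```text
t: 12.05
tcp_pos: [0.4784, 0.0428, 0.0147]
tool_rot: [0.06, 0.998, -0.002, -0.002]
force: [-0.3, 0.1, 0.2]
finger_gap: 0.234
```

```bash
python3 - <<'E'
from h import *
goal((-.05,.031,.014),(.013,.031,.014))
for n in('wrist','top','scene'):
  t=snap(n,n+'7')
  if n!='wrist':
    c=t['color'][150:320,215:435,::-1] if n=='top' else t['color'][240:360,190:450,::-1]
    cv2.imwrite(f'pics/{n}7c.png',cv2.resize(cv2.convertScaleAbs(c,alpha=1.8,beta=10),None,fx=3,fy=3,interpolation=cv2.INTER_CUBIC))
E
```

```text
turn [-0.27 -0.26  0.04] rack [-68.6  31.4] z 0.0147 F [-0.33  0.12  0.22] t 12.05
(-0.05, 0.031, 0.014) [-18.6  -0.4   0.6]
(0.013, 0.031, 0.014) [-81.6  -0.4   0.3]
```

View pics/wrist7.png

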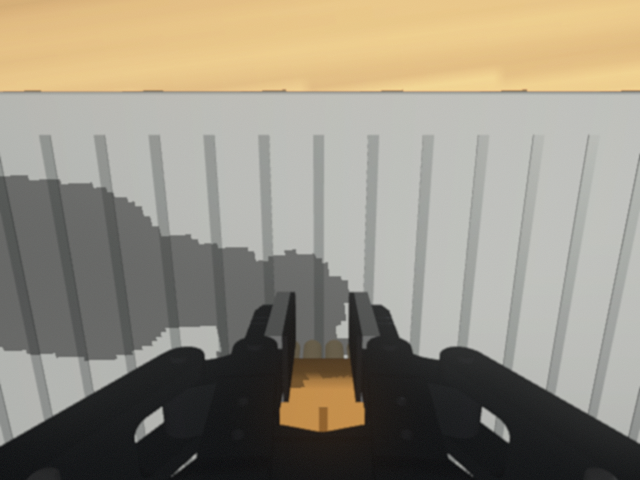

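View pics/top7c.png

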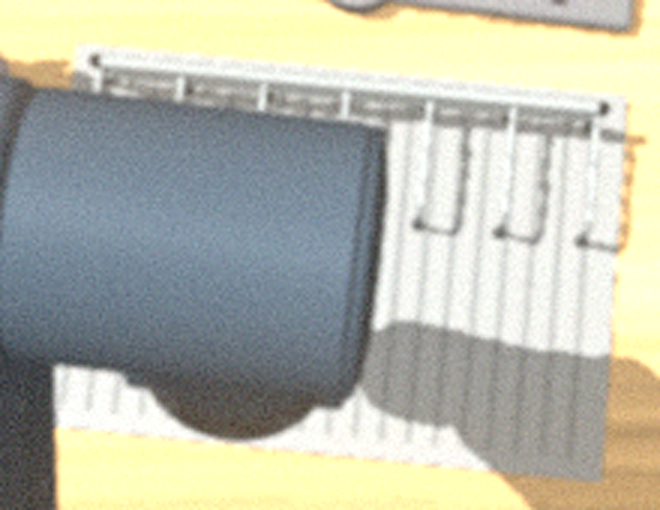

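View pics/scene7c.png

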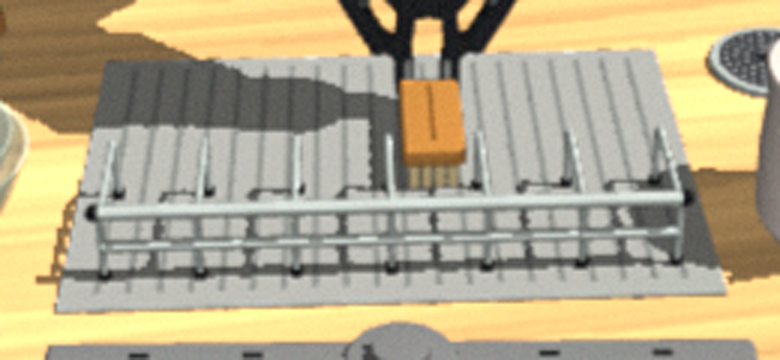

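The brush is square and centred between the third gap's hoops (scene crop: block 403–466, hoops at 388 and 480). Push on.

Call:
drive_tool --motion '[-10,0,0,0,0,0,20,-20,0,0,0,0,0,20,-30,0,0,0,0,0,20,-40,0,0,0,0,0,20,-50,0,0,0,0,0,20,-60,0,0,0,0,0,20,-70,0,0,0,0,0,20,-73,0,0,0,0,0,20]'

```text
t: 13.2
tcp_pos: [0.5513, 0.034, 0.0144]
tool_rot: [0.061, 0.998, -0.002, -0.002]
force: [-1.7, -0.3, 0.8]
finger_gap: 0.233
```

Call:
drive_tool --motion '[-3,0,0,0,0,0,20,-6,0,0,0,0,0,20,-8,0,0,0,0,0,20,-8,0,0,0,0,0,20]'

```text
t: 13.7
tcp_pos: [0.5594, 0.033, 0.0143]
tool_rot: [0.06, 0.998, -0.002, -0.002]
force: [-0.5, 0.2, -0.7]
finger_gap: 0.233
```

```bash
python3 - <<'E'
from h import *
goal((.013,.031,.014))
for n in('wrist','scene'):
  t=snap(n,n+'8')
  if n!='wrist':
    c=t['color'][240:360,190:450,::-1]
    cv2.imwrite(f'pics/{n}8c.png',cv2.resize(cv2.convertScaleAbs(c,alpha=1.8,beta=10),None,fx=3,fy=3,interpolation=cv2.INTER_CUBIC))
E
```

```text
turn [-0.27 -0.2   0.04] rack [13.  31.4] z 0.0143 F [-0.49  0.16 -0.68] t 13.7
(0.013, 0.031, 0.014) [ 0.  -0.4  0.3]
```

View pics/scene8c.png

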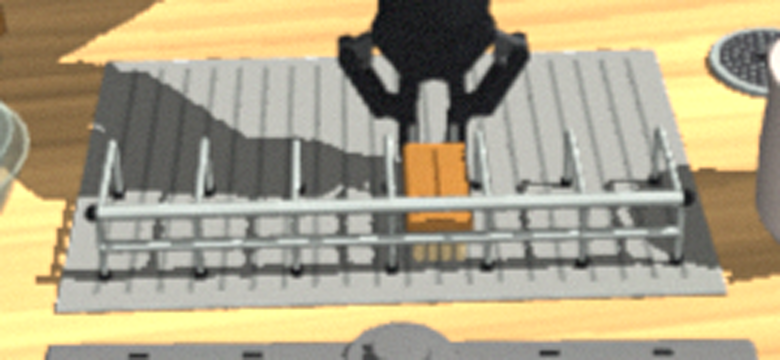

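The brush is in the gap but there's no stop force yet; push on gently.

Call:
drive_tool --motion '[-1.5,0,0,0,0,0,20,-2.5,0,0,0,0,0,20,-3,0,0,0,0,0,20,-3,0,0,0,0,0,20]'

```text
t: 14.3
tcp_pos: [0.5594, 0.033, 0.0143]
tool_rot: [0.06, 0.998, -0.002, -0.005]
force: [-6.5, 0.5, 4.2]
finger_gap: 0.235
```

Home: 6.5 N, with no further motion. Back off straight, then up and look.

Call:
drive_tool --motion '[8,0,0,0,0,0,20,25,0,0,0,0,0,20,45,0,-10,0,0,0,20,55,0,-45,0,0,0,20,55,0,-90,0,0,0,20,50,10,-130,0,0,0,20,45,50,-170,0,0,0,20,45,60,-180,0,0,0,20]'

```text
t: 15.3
tcp_pos: [0.5265, 0.1001, 0.1974]
tool_rot: [0.059, 0.998, -0.002, -0.001]
force: [-0.4, -0.7, 0.9]
finger_gap: 0.234
```

Call:
drive_tool --motion '[0,0,0,0,0,0,20,0,0,0,0,0,0,20]'

```text
t: 15.55
tcp_pos: [0.5256, 0.0996, 0.1962]
tool_rot: [0.059, 0.998, -0.002, -0.002]
force: [-0.1, -0.9, -0.0]
finger_gap: 0.231
```

```bash
python3 - <<'E'
from h import *
goal()
for n in('wrist','scene','top'): snap(n,n+'9')
a,b=[np.load(f'pics/scene{k}.npz')['color'].astype(int) for k in('0','9')]
E
```

```text
turn [-0.24 -0.18  0.16] rack [-28.7  93.4] z 0.1962 F [-0.1  -0.87 -0.02] t 15.55
```

View pics/wrist9.png

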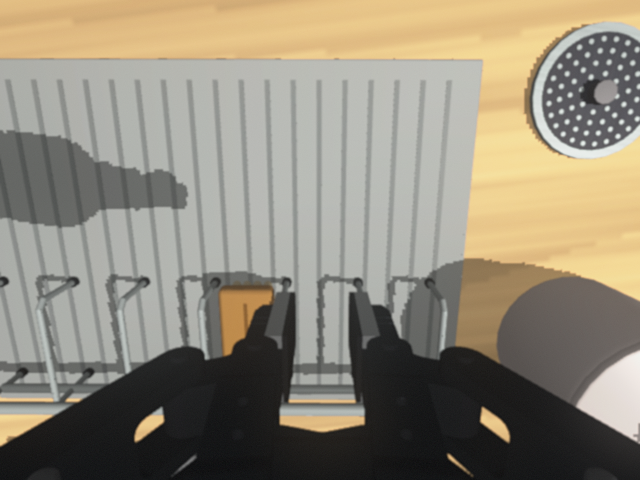

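View pics/scene9.png

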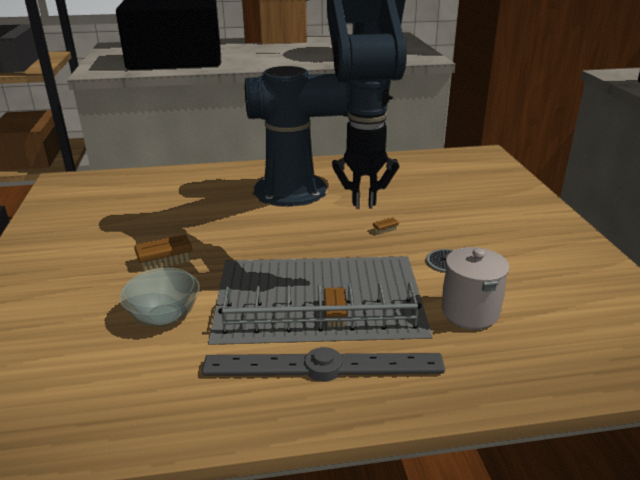

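```bash
python3 - <<'E'
from h import *
s=dict(np.load('pics/wrist9.npz'))
print([w2r(ray(s,*p,z)).round(4) for z in(.04,.032) for p in[(219,287),(273,287)]])
# others: template shift in scene image
a,b=[np.load(f'pics/scene{k}.npz')['color'] for k in('0','9')]
for n,(x0,y0,x1,y1) in dict(crock=(440,245,510,328),bowls=(118,268,204,328),spray=(200,346,447,380),filt=(424,248,448,272)).items():
    m=cv2.matchTemplate(b[y0-10:y1+10,x0-10:x1+10],a[y0:y1,x0:x1],cv2.TM_CCOEFF_NORMED); print(n,m.max().round(3),np.subtract(cv2.minMaxLoc(m)[3],10))
E
```

```text
[array([0.0215, 0.0123]), array([0.0212, 0.0547]), array([0.0246, 0.0101]), array([0.0243, 0.0537])]
crock 0.999 [0 0]
bowls 0.899 [0 0]
spray 0.998 [0 0]
filt 0.999 [0 0]
```

```bash
python3 -c "
from station import manip
print(manip.sign_off())"
```

```text
the job is handed in; nothing more can be done
None
```

The job is done and handed in at about 15.6 s of the 61 s allowed; the sign-off gave no verdict.

- **Counting:** The crock stands at the rack's +y end. With the fingers shut I touched rail_a, then rail_b, then rail_c, reading about 8, 19 and 12 N, and lifted clear between touches.
- **Brush:** I nudged the middle-sized brush square with a sideways push near its front end. Then I pushed it lengthwise with both fingertips into the third gap. It stopped at about 6.5 N with no further motion.
- **Last checks:**
  - From the final wrist picture, the brush origin is at about rack x = 68–70 mm and y = 33 mm (third gap's middle: 31 mm). It is parallel to the gap.
  - The crock, bowls, filter disc and spray arm show no shift between the first and last scene pictures. The bowls' image match was weaker, at 0.90 against 0.998 or better for the others; I didn't look into why. The lid looks shut.
  - The arm stood clear of everything at hand-in.
- **Disagreement:** My first two-camera fit put the rack about 1.5 mm off in x, which I corrected from the wrist camera. The brush-top heights I measured came out at 25–35 mm over the worktop, against 40 mm from the text. I used the text's height for the final brush position.

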